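Scan all labelled sides of an ink cartridge

TASK

Book in the tall ink cartridge: pick it up and, keeping it upright about 10 cm from the desk scanner (its centre level with and straight in front of the window), turn it to show its three labelled sides squarely to the window, each held there for about a second: first the broad side along whose top edge the raised strip runs, then the labelled narrow side, then the other broad side. Then set it down upright inside the empty grey tray without dropping it, leaving the short cartridge where it stands.

Things in the scene. Friction and masses are not known exactly. Their poses are not given: they have to be found in the camera images.
- tall_mid (a point): Centre (45 mm up) of the tall grey cartridge: loose upright box 36 (x) by 56 (y) by 90 mm tall, 0.2 kg. Labels low on broad +x side (shown 1st; a strip 4 mm high, 8 mm wide is raised on the top along this side), narrow +y side (2nd), broad -x side (3rd). Narrow -y side: no label, a latch rib 5 mm proud up to 43 mm height. Higher up the sides are plain: grip 23 mm above this point, across x or y.
- window (a point): Centre of the window of the white desk scanner (dark red glass) (fixed), 110 mm above the desk. Its x axis points level straight out of the window; z is up. Hold the cartridge's centre about 100 mm out along this x, at this height. The head is 94 mm wide, 75 mm deep behind the window, its top 148 mm above the desk; the foot is 16 mm high and reaches 10 mm in front of the window.
- tray_in (a point): Centre of the inner floor (4 mm above the desk) of the empty grey open tray, fixed to the desk: 200 mm (its x) by 150 mm (its y) outside, 30 mm high, walls 4 mm thick; z up.
- short_mid (a point): Centre (25 mm up) of the short grey cartridge, to be left alone: looks like the tall one but is only 50 mm tall (36 by 56 mm), standing loose at least 95 mm from it, centre to centre. A pen cup, a hole punch and a stapler stand farther off, more than 0.7 m ahead of the robot, and are not part of the job.
Mind the look-alikes: they are no part of the job. There is more than one size of the part that bears tray_in; the job needs the larger. Leave any red look-alike of the part that bears tall_mid alone.

How it is judged:
By the outcome, as a careful person would: the job done as asked, in the order asked, and still so for the second after the job is handed in, with the robot touching nothing.
It also fails if it takes over 69 s, if anything falls off the work surface, if the arm or the gripper's body presses on something with over 40 N, if the wrist force passes 120 N, or if a joint passes its speed limit or range.

ROBOT

A 6-joint arm with a two-finger parallel gripper is mounted at the origin on the work surface. World frame = base frame: x ahead of the robot, y to its left, z up, the work surface at z = 0. Lengths are in mm, angles in rad, forces in N, time in s.
With the tool pointing down it reaches from about 425 to 950 mm from the base axis. Payload 3.5 kg.
Tool frame: the origin (TCP) lies on the centre line of the jaws, within the pads' length; the fingertips stand 14 mm ahead of it and the grasp point (between the pads) lies 5 mm behind it; y points along the fingers, z is the direction in which the jaws open and shut, and the axes are right-handed (so a half turn about y gives the same grasp; the last joint's range is limited). The gripper opens to 85 mm and grips with 20 to 120 N. Pads are 22 mm wide; open, the fingers measure 114 mm over their backs; the gripper's body (76 mm by 85 mm) begins 54 mm behind the grasp point. The pads swing forward as they close: fully open they stand 13 mm farther back than shut.
Start: joints at [1.001, 0.286, 1.577, -0, 1.279, -0.15], TCP at [275.078, 616.391, 208.825] pointing down, gripper open.
Joint ranges: [-2.77, 2.77], [-0.9, 2.22], [0.21, 2.48], [-1.53, 4.67], [0.24, 2.81], [-2.84, 2.84]. Speed limits (rad/s): [2.79, 2.79, 3.14, 3.14, 3.14, 3.14].

INTERFACE

Orientations are given as a unit quaternion [w, x, y, z].
In Python, from plant import bot gives the robot as it stands.
- The arm moves only by the tool servo_tool, never from a script. Its argument "moves" is a list that holds one entry, the list of rows, each a list of 7 numbers: the opening in per cent of the stroke, from 0 (shut) to 100 (fully open), then the shift along the tool's x, y, z in mm, then the turn, a rotation vector about the tool's x, y, z in degrees. In form: [[[gripper, dx, dy, dz, rx, ry, rz], ...]]. A call has 1 to 20 rows; each row is the pose to reach, as a shift and turn from the pose commanded when the call began, along the tool's axes at that moment; what a row does not reach only later rows make up. A row lasts 1/10 s, in which the tool goes at most 50 mm and 8.59 degrees, less where a joint would pass 70% of its speed; a pose out of reach is approached as far as the arm can. A call with a gripper value outside its range is refused whole. The fingers move at their own pace and stop on an object; "squeeze" is the grip in N (left out, the last holds). Time passes only in rows, so rows that repeat a pose let the fingers close. It gives the time, the measured TCP pose, the force and the opening at its end, in the units of the state.
- bot.observe(): the state, without advancing time (a new reading comes with each control period).
- bot.capture(name): name is "side" or "top" or "wrist"; returns (picture, depth): 420x560x3 uint8, red, green, blue; 420x560 float32, mm along the optical axis (not along the pixel's ray), 0 where there is no reading.
- bot.get_calibration(name): a dict with "vertical_fov" (degrees; the focal length in pixels is half the picture's height over the tangent of half this angle, whatever the lens; pixels are square), "cx", "cy" (the principal point, pixels), "eye" and "orientation" of the camera in the world; the wrist camera has in their place "hand_eye" (4x4, takes a point from camera to tool coordinates, whose origin is the TCP and whose axes are the tool frame's). Camera axes: x right, y down, z forward; pixel columns grow to the right and rows downward; lengths in mm; the calibration is good to about 2 mm. A picture is of the moment at which its call begins: read the wrist's pose just before it. get_calibration takes no time and is no camera call.
- bot.job_done(): hands the job in, once; it reports no verdict.
Trained networks look in the newest picture that a camera, given by its name, has taken for a name from the list of things; names that differ only in an ending like _2 or _b are one class to them, and where a whole thing is asked for, a point or a joint stands for the part that bears it (a point fixed in the world has none). Each returns a list of dicts, best first, with "p" (0 to 1); they miss things now and then, are a little off and sometimes report something else, mostly with a low value. They report only what shows in the picture. A call takes as long as a camera call. They do not tell look-alikes from the thing itself.
- bot.search_frame(camera, target): "rect" ([left, top, right, bottom] in pixels, round what is visible of it).
The state is a dict: "t": time; "joints": joint angles; "qd": joint speeds; "effort": joint torques, N m; "eef_pos": TCP position; "eef_rot": TCP orientation; "force": force on the tool from outside, world axes, zero at the start; "wrist_torque": the same for the moment, N m; "finger_gap": opening from 0.0 (shut) to 1.0 (fully open).
Only numpy, scipy, OpenCV 4.12 (cv2) and the standard library are available. Lean on these libraries where they do the work, as an engineer would, in place of code of your own. Each camera call takes 0.05 s, during which the arm holds its last target. There are 200 camera calls.

## Working session

There is one attempt and no reset: what is moved stays moved. The work goes in short steps, Python scripts to look and compute and a tool call to move; the robot and the scene stay as the last step left them, time stands still between calls to the robot, and variables do not carry over. Pictures are saved under pics/ and viewed, about 8 in all and at most 12, crops included, and the job is handed in when it is done.

Besides the shell and the picture viewer there is one more tool, called after "Emit:" as name(argument=value, ...) on one line, values as JSON. servo_tool: Moves the arm, as the interface text tells. Its arguments: {"type":"object","properties":{"moves":{"type":"array","items":{"type":"array","items":{"type":"array","items":{"type":"number"}}}},"squeeze":{"type":"number"}},"required":["moves"]}

```bash
mkdir -p pics
cat > h.py <<'E'
import numpy as np, cv2
from scipy.spatial.transform import Rotation as R
from plant import bot
def rot(q): return R.from_quat([q[1],q[2],q[3],q[0]]).as_matrix()
def cam(name, st=None):
    c=bot.get_calibration(name); f=210/np.tan(np.radians(c["vertical_fov"])/2)
    if "hand_eye" in c:
        st=st or bot.observe(); T=np.eye(4); T[:3,:3]=rot(st["eef_rot"]); T[:3,3]=st["eef_pos"]
        T=T@np.array(c["hand_eye"])
    else:
        T=np.eye(4); T[:3,3]=c["eye"]; o=np.array(c["orientation"]); T[:3,:3]=o if o.shape==(3,3) else rot(o)
    return f,c["cx"],c["cy"],T
def cloud(d,C):
    f,cx,cy,T=C; v,u=np.mgrid[:420,:560]
    P=np.stack([(u-cx)/f*d,(v-cy)/f*d,d],-1)
    W=P@T[:3,:3].T+T[:3,3]; W[d<=0]=np.nan
    return W
def proj(p,C):
    f,cx,cy,T=C; q=(np.asarray(p)-T[:3,3])@T[:3,:3]
    return f*q[...,0]/q[...,2]+cx, f*q[...,1]/q[...,2]+cy
E
python3 - <<'E'
from h import *
print(bot.observe()); 
for n in("side","top","wrist"): print(n,bot.get_calibration(n))
ims=[]
for n in("side","top","wrist"):
    C=cam(n); im,d=bot.capture(n); np.savez(f"pics/{n}0",im=im,d=d,T=C[3],C=C[:3]); W=cloud(d,C); im=im[:,:,::-1].copy()
    for t in("tall_mid","window","tray_in","short_mid"):
        for r in bot.search_frame(n,t):
            b=[int(x) for x in r["rect"]]; u,v=(b[0]+b[2])//2,(b[1]+b[3])//2
            print(n,t,r["p"],b,W[min(v,419),min(u,559)].round())
    cv2.imwrite(f"pics/{n}0.png",im)
E
```

```text
{'t': 0.0, 'joints': array([ 1.00100657e+00,  2.87172389e-01,  1.57814016e+00,  6.71128550e-06,
        1.27857840e+00, -1.50023088e-01]), 'qd': array([ 1.78040950e-03, -9.39575944e-04,  1.53072957e-04,  4.39875250e-04,
       -9.28638883e-04, -2.46129965e-05]), 'effort': array([-5.13426003e-04, -4.05972290e+01, -2.92627001e+01, -1.51350309e-04,
        5.64822141e-03,  5.15706411e-07]), 'eef_pos': array([274.70544035, 615.82090396, 207.46268382]), 'eef_rot': array([-0.69082917,  0.6923486 , -0.1476116 ,  0.147035  ]), 'force': array([-0.73426682, -0.65795421,  0.12152031]), 'wrist_torque': array([ 0.00666631,  0.02617916, -0.01044564]), 'finger_gap': 1.0001355384984343}
side {'vertical_fov': 42.09456106128893, 'cx': 283.12520888092666, 'cy': 205.33803769451941, 'eye': array([  -26.69390661, -1077.99183145,   813.63687788]), 'orientation': array([-0.48710144,  0.83325507, -0.23214063,  0.12053593])}
top {'vertical_fov': 50.390153339154665, 'cx': 279.52595258183, 'cy': 209.83418878102432, 'eye': array([ 431.79906713,    3.95399213, 1107.11740339]), 'orientation': array([ 0.06446875, -
[... 530 characters left out ...]
 -70.  64.]
side window 0.56 [187, 142, 234, 202] [511. 315.  92.]
side tray_in 0.82 [261, 277, 377, 358] [ 486. -315.    5.]
side tray_in 0.67 [378, 264, 445, 312] [ 726. -343.    3.]
side short_mid 0.74 [255, 203, 277, 223] [580.  96.  35.]
side short_mid 0.17 [262, 277, 375, 359] [ 483. -317.    5.]
top tall_mid 0.92 [327, 253, 359, 277] [ 487. -135.   88.]
top tall_mid 0.64 [289, 240, 315, 270] [511. -43.  87.]
top window 0.57 [91, 221, 155, 277] [521. 346. 145.]
top tray_in 0.95 [375, 224, 450, 314] [ 481. -316.    3.]
top tray_in 0.59 [391, 146, 450, 207] [ 716. -349.    3.]
top short_mid 0.96 [226, 209, 247, 237] [590. 112.  53.]
wrist window 0.78 [182, 348, 228, 387] [497. 397.  16.]
```

View pics/top0.png

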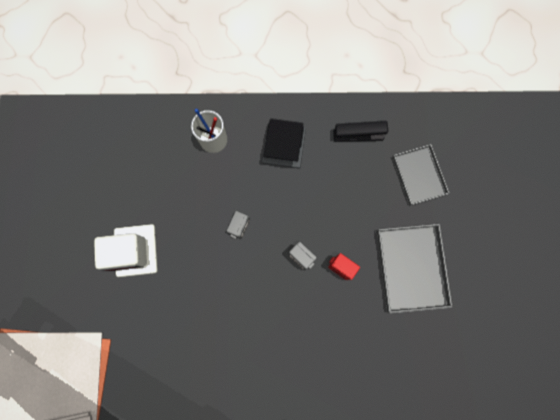

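View pics/side0.png

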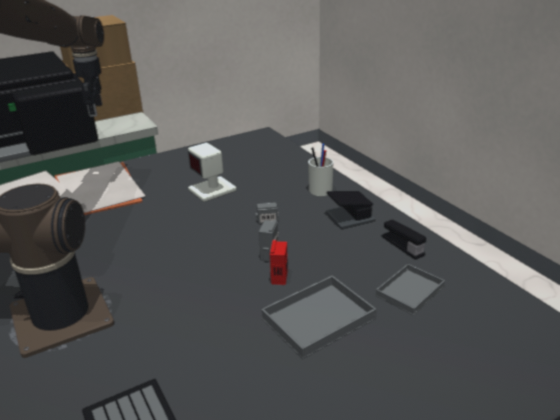

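The top view shows the scanner at (120,252), the short cartridge at (237,224), the tall grey one at (302,256), the red look-alike at (345,266), and the large tray at (415,268). In the side view the dark red window is at (196,162).

Run:
```python
from h import *
Z=np.load("pics/top0.npz"); C=(*Z["C"],Z["T"]); W=cloud(Z["d"],C); im=Z["im"]
def rect(W,m,n):
    p=W[m]; p=p[np.isfinite(p).all(1)]; r=cv2.minAreaRect(p[:,:2].astype(np.float32)); print(n,len(p),np.round(r[0],1),np.round(r[1],1),round(r[2],1),"z",np.percentile(p[:,2],[5,50,95]).round(1))
def box(u0,v0,u1,v1):
    m=np.zeros((420,560),bool); m[v0:v1,u0:u1]=1; return m
rect(W,box(285,235,322,275)&(W[...,2]>75),"tall top")
rect(W,box(220,205,252,242)&(W[...,2]>40),"short top")
rect(W,box(85,220,165,280)&(W[...,2]>130),"head top")
rect(W,box(85,220,165,280)&(W[...,2]>9)&(W[...,2]<25),"foot")
rect(W,box(370,218,455,316)&(W[...,2]>20),"tray rim")
rect(W,box(385,140,455,210)&(W[...,2]>15),"small tray rim")
S=np.load("pics/side0.npz"); CS=(*S["C"],S["T"]); WS=cloud(S["d"],CS)
ims=S["im"].astype(int)
m=box(180,135,240,185)&(ims[...,0]>ims[...,1]*1.5+8)&(WS[...,2]>60)
p=WS[m]; p=p[np.isfinite(p).all(1)]; print("window px",m.sum(),np.median(p,0).round(1),p.min(0).round(),p.max(0).round())
q=p-p.mean(0); print("normal",np.linalg.svd(q)[2][2])
a=cv2.resize(Z["im"][225:290,270:370],None,fx=6,fy=6,interpolation=cv2.INTER_CUBIC)
b=cv2.resize(S["im"][130:270,180:295],None,fx=4,fy=4,interpolation=cv2.INTER_CUBIC)
H=max(a.shape[0],b.shape[0]); o=np.zeros((560,1060,3),np.uint8); o[:390,:600]=a; o[:560,600:]=b[:560,:460]
o=cv2.resize(o,(798,422)); cv2.imwrite("pics/z1.png",o[:,:,::-1])
```

```text
tall top 395 [511.7 -43.7] [54.6 36.1] 44.3 z [85.8 89.7 94.6]
short top 351 [591.  109.8] [36.6 55.9] 66.6 z [45.1 49.7 54.7]
head top 1477 [517.2 362.2] [72.9 94. ] 6.2 z [138.  146.5 149.7]
foot 903 [532.  363.6] [120.6  99.6] 5.8 z [10.9 14.5 18.1]
tray rim 669 [ 485.  -314.4] [200.2 152.6] 4.9 z [21.4 28.5 32.1]
small tray rim 258 [ 718.7 -347. ] [134.6 102.7] 16.2 z [15.5 18.8 22.6]
window px 76 [481.3 358.5 111. ] [476. 332.  91.] [486. 391. 131.]
normal [-0.99799436 -0.05831141 -0.02463815]
```

View pics/z1.png

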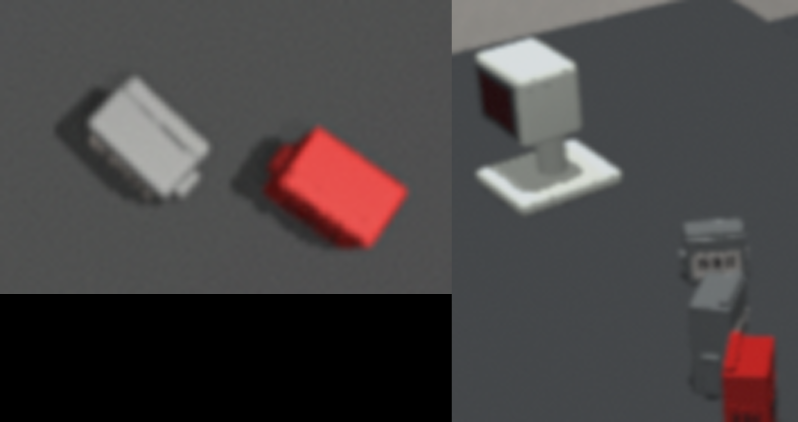

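```bash
cat >> h.py <<'E'
def tool(th):  # pointing down, tool z heading th deg
    t=np.radians(th); z=np.array([np.cos(t),np.sin(t),0]); y=np.array([0,0,-1.]); return np.column_stack([np.cross(y,z),y,z])
def row(p,th,p0,R0):
    return np.r_[R0.T@(np.asarray(p)-p0), np.degrees(R.from_matrix(R0.T@tool(th)).as_rotvec())].round(1)
E
python3 - <<'E'
from h import *
s=bot.observe(); M=rot(s["eef_rot"]); print(M.round(3)); h=np.degrees(np.arctan2(M[1,2],M[0,2])); print("heading z",h,"j1,j6",np.degrees(s["joints"][[0,5]]))
p0=np.array([275.1,616.4,208.8]); 
for g in(-45.7,134.3): print(g,row([512,-44,172],g,p0,tool(round(h,1))))
E
```

```text
[[ 0.913  0.     0.408]
 [-0.408  0.     0.913]
 [ 0.    -1.     0.   ]]
heading z 65.94810179069087 j1,j6 [57.35479719 -8.59340361]
-45.7 [ 485.9   36.8 -506.1    0.   111.6    0. ]
134.3 [ 485.9   36.8 -506.1    0.   -68.4    0. ]
```

Emit:
servo_tool(moves=[[[100, 486, 37, -506, 0, -68.4, 0], [100, 486, 37, -506, 0, -68.4, 0], [100, 486, 37, -506, 0, -68.4, 0], [100, 486, 37, -506, 0, -68.4, 0], [100, 486, 37, -506, 0, -68.4, 0], [100, 486, 37, -506, 0, -68.4, 0], [100, 486, 37, -506, 0, -68.4, 0], [100, 486, 37, -506, 0, -68.4, 0], [100, 486, 37, -506, 0, -68.4, 0], [100, 486, 37, -506, 0, -68.4, 0], [100, 486, 37, -506, 0, -68.4, 0], [100, 486, 37, -506, 0, -68.4, 0], [100, 486, 37, -506, 0, -68.4, 0], [100, 486, 37, -506, 0, -68.4, 0], [100, 486, 37, -506, 0, -68.4, 0], [100, 486, 37, -506, 0, -68.4, 0], [100, 486, 37, -506, 0, -68.4, 0], [100, 486, 37, -506, 0, -68.4, 0], [100, 486, 37, -506, 0, -68.4, 0], [100, 486, 37, -506, 0, -68.4, 0]]], squeeze=60)

```text
t: 2.75
eef_pos: [512.5, -42.6, 172.0]
eef_rot: [-0.655, 0.655, 0.268, -0.267]
force: [-0.5, -0.1, 0.3]
finger_gap: 0.997
```

```bash
cat > look.py <<'E'
from h import *
s=bot.observe(); C=cam("wrist",s); im,d=bot.capture("wrist"); W=cloud(d,C)
np.savez("pics/w1",im=im,d=d,W=W)
cv2.imwrite("pics/w1.png",im[:,:,::-1])
M=rot(s["eef_rot"]); print(s["t"],s["eef_pos"].round(1),M.round(3).tolist(),np.degrees(s["joints"]).round(1))
for t in("tall_mid","short_mid"): print(t,bot.search_frame("wrist",t))
near=np.hypot(W[...,0]-512,W[...,1]+44)<50
for lo,hi in((80,92),(92,100),(80,100)):
    p=W[near&(W[...,2]>lo)&(W[...,2]<hi)]
    if len(p)>20:
        r=cv2.minAreaRect(p[:,:2].astype(np.float32)); print(lo,hi,len(p),np.round(r,1) if 0 else r,np.median(p[:,2]))
E
python3 look.py
```

```text
2.75 [512.5 -42.6 172. ] [[0.714, 0.0, -0.7], [0.7, -0.0, 0.714], [0.0, -1.0, -0.0]] [ -16.1   -2.1  114.7    0.    67.4 -150.5]
tall_mid [{'rect': [256.3, 154.6, 299.6, 233.3], 'p': 0.92}, {'rect': [181.5, 57.6, 249.7, 138.2], 'p': 0.7}]
short_mid [{'rect': [297.0, 288.9, 352.1, 345.4], 'p': 0.98}, {'rect': [0.0, 0.7, 169.4, 107.9], 'p': 0.18}]
80 92 2015 ((512.663818359375, -43.21589279174805), (55.28464889526367, 36.01592254638672), 45.8585319519043) 89.31817904915087
92 100 525 ((521.9549560546875, -50.958709716796875), (50.33595275878906, 8.047009468078613), 46.0611686706543) 93.47742532409575
80 100 2540 ((512.663818359375, -43.21589279174805), (55.28464889526367, 36.01592254638672), 45.8585319519043) 89.55676188537132
```

View pics/w1.png

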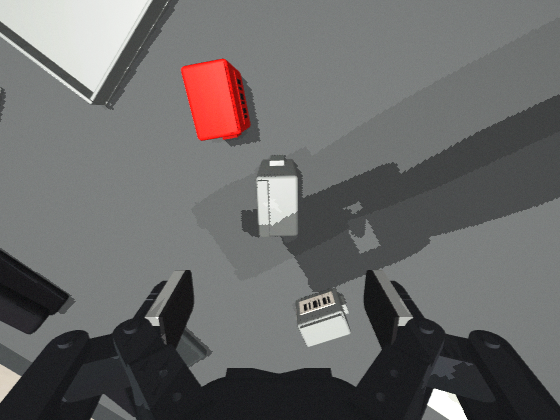

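The wrist picture shows the tall grey cartridge at (277,205), with its strip on the left edge and its rib at the top. Red is at (215,100) and the short one at (323,320), both clear of the fingers. The wrist view puts the tall centre at (512.7,-43.2), top at 89.5 mm and long axis at 45.9°. The top camera gave (511.7,-43.7), 89.7 mm and 44.3°, so they agree.

Emit:
servo_tool(moves=[[[100, -0.5, 20, -0.5, 0, -1.5, 0], [100, -0.5, 40, -0.5, 0, -1.5, 0], [100, -0.5, 60, -0.5, 0, -1.5, 0], [100, -0.5, 80, -0.5, 0, -1.5, 0], [100, -0.5, 95, -0.5, 0, -1.5, 0], [100, -0.5, 109, -0.5, 0, -1.5, 0], [100, -0.5, 109, -0.5, 0, -1.5, 0], [0, -0.5, 109, -0.5, 0, -1.5, 0], [0, -0.5, 109, -0.5, 0, -1.5, 0], [0, -0.5, 109, -0.5, 0, -1.5, 0], [0, -0.5, 109, -0.5, 0, -1.5, 0], [0, -0.5, 109, -0.5, 0, -1.5, 0], [0, -0.5, 109, -0.5, 0, -1.5, 0], [0, -0.5, 109, -0.5, 0, -1.5, 0], [0, -0.5, 109, -0.5, 0, -1.5, 0], [0, -0.5, 109, -0.5, 0, -1.5, 0]]], squeeze=60)

```text
t: 4.5
eef_pos: [513.6, -44.7, 64.3]
eef_rot: [-0.651, 0.652, 0.276, -0.275]
force: [-1.3, -0.8, 6.2]
finger_gap: 0.39
```

Run:
```python
from h import *
s=bot.observe(); M=rot(s["eef_rot"]); h=np.degrees(np.arctan2(M[1,2],M[0,2])); p=s["eef_pos"]
print(s["t"],p,h,s["finger_gap"],s["force"],M.round(3).tolist())
print("lift", row([p[0],p[1],180],h,p,M)); print("to show",row([380.5,347.6,180],h,p,M), row([380.5,347.6,128],h,p,M), "turn", 186-h)
```

```text
4.5 [513.55778789 -44.65436807  64.27684501] 135.84770596413136 0.39042702159454384 [-1.25504024 -0.75132211  6.22462743] [[0.697, 0.002, -0.717], [0.717, -0.0, 0.697], [0.001, -1.0, -0.002]]
lift [ 1.000e-01 -1.157e+02 -2.000e-01  1.000e-01  0.000e+00  1.000e-01]
to show [ 1.889e+02 -1.162e+02  3.685e+02  1.000e-01  0.000e+00  1.000e-01] [ 1.888e+02 -6.420e+01  3.686e+02  1.000e-01  0.000e+00  1.000e-01] turn 50.152294035868636
```

Emit:
servo_tool(moves=[[[0, 0, -5, 0, 0, 0, 0], [0, 0, -15, 0, 0, 0, 0], [0, 0, -35, 0, 0, 0, 0], [0, 0, -60, 0, 0, 0, 0], [0, 0, -90, 0, 0, 0, 0], [0, 0, -110, 0, 0, 0, 0], [0, 0, -116, 0, 0, 0, 0], [0, 0, -116, 0, 0, 0, 0]]])

```text
t: 5.3
eef_pos: [513.0, -44.6, 179.7]
eef_rot: [-0.651, 0.652, 0.276, -0.275]
force: [-0.4, -0.8, -1.3]
finger_gap: 0.385
```

Emit:
servo_tool(moves=[[[0, 5, 0, 9, 0, 0, 0], [0, 14, 0, 28, 0, 0, 0], [0, 29, 0, 57, 0, 0, 0], [0, 46, 0, 90, 0, 0, 0], [0, 63, 0, 124, 0, 0, 0], [0, 81, 0, 158, 0, 0, 0], [0, 98, 0, 192, 0, 0, 0], [0, 115, 0, 225, 0, 0, 0], [0, 132, 0, 258, 0, 0, 0], [0, 149, 0, 291, 0, 0, 0], [0, 165, 0, 322, 0, 0, 0], [0, 178, 0, 347, 0, 0, 0], [0, 186, 0, 362, 0, 0, 0], [0, 189, 0, 368.5, 0, 0, 0], [0, 189, 0, 368.5, 0, 0, 0]]])

```text
t: 6.8
eef_pos: [378.5, 348.0, 177.3]
eef_rot: [-0.651, 0.651, 0.275, -0.277]
force: [0.4, 0.2, -1.2]
finger_gap: 0.386
```

```bash
cat > chk.py <<'E'
from h import *
s=bot.observe(); M=rot(s["eef_rot"]); h=np.degrees(np.arctan2(M[1,2],M[0,2])); p=s["eef_pos"]
print(s["t"],p.round(1),"heading",h.round(2),"gap",s["finger_gap"],s["force"].round(1),np.degrees(s["joints"]).round(1)); print(M.round(3).tolist())
C=cam("wrist",s); im,d=bot.capture("wrist"); W=cloud(d,C); cv2.imwrite("pics/wc.png",im[:,:,::-1])
L=(W-p)@M   # tool coords
# cartridge top: tool y between -40 and -8
m=(abs(L[...,0])<45)&(abs(L[...,2])<17)&(L[...,1]<10)&(L[...,1]>-45)
q=L[m]; print(len(q)); 
if len(q): print("top y pct",np.percentile(q[:,1],[2,10,25,50,75,90]).round(1),"x",np.percentile(q[:,0],[1,99]).round(1))
S=cam("side"); im2,d2=bot.capture("side"); WS=cloud(d2,S); np.savez("pics/sc",im=im2,W=WS)
u,v=[int(x) for x in proj(p-[0,0,28],S)]
cv2.imwrite("pics/sc.png",cv2.resize(im2[v-75:v+75,u-90:u+90],None,fx=4,fy=4,interpolation=cv2.INTER_CUBIC)[:,:,::-1])
E
python3 chk.py
```

```text
6.8 [378.5 348.  177.3] heading 135.95 gap 0.3859108711933799 [ 0.4  0.2 -1.2] [  31.3   -2.3  114.4   -0.    68.1 -104.7]
[[0.695, -0.002, -0.719], [0.719, -0.002, 0.695], [-0.003, -1.0, 0.001]]
7546
top y pct [-39.2 -29.4 -26.5 -25.4 -24.6 -13.1] x [-27.1  26.9]
```

View pics/sc.png

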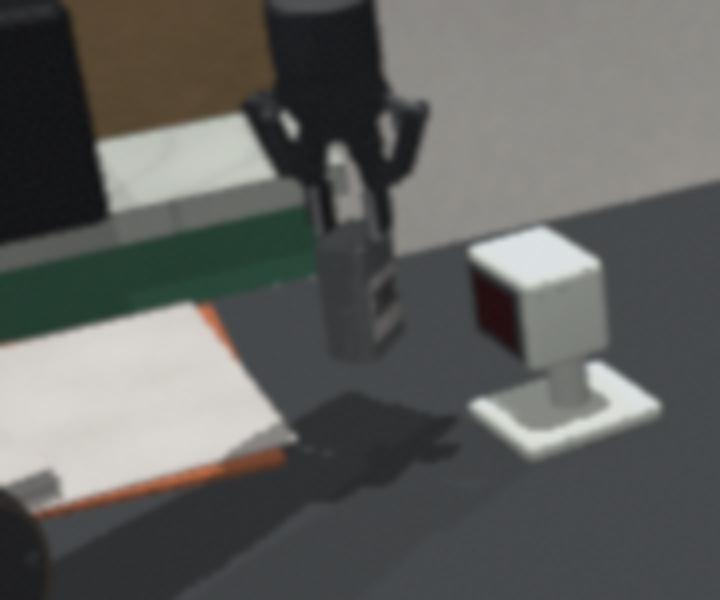

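View pics/wc.png

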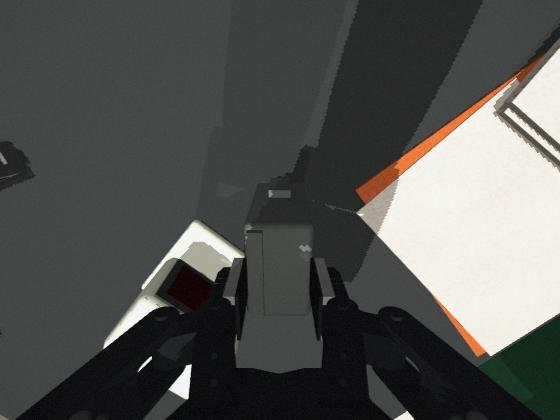

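Held upright, the strip is on the broad side toward the window and the rib on the far narrow side (wrist view, (278,195)). The top is 25.4 mm above TCP, so the centre is 19.6 mm below it. Now show 1.

Emit:
servo_tool(moves=[[[0, 1, 5, -1.7, 0, -3, 0], [0, 1, 12, -1.7, 0, -9, 0], [0, 1, 20, -1.7, 0, -17, 0], [0, 1, 28, -1.7, 0, -25, 0], [0, 1, 36, -1.7, 0, -33, 0], [0, 1, 43, -1.7, 0, -41, 0], [0, 1, 47, -1.7, 0, -47, 0], [0, 1, 48, -1.7, 0, -50, 0], [0, 1, 48, -1.7, 0, -50, 0], [0, 1, 48, -1.7, 0, -50, 0], [0, 1, 48, -1.7, 0, -50, 0], [0, 1, 48, -1.7, 0, -50, 0]]])

```text
t: 8.1
eef_pos: [382.0, 347.2, 131.0]
eef_rot: [-0.474, 0.474, 0.525, -0.525]
force: [0.3, -0.1, -1.4]
finger_gap: 0.38
```

```bash
python3 chk.py
python3 - <<'E'
import cv2,numpy as np
a=cv2.imread("pics/wc.png");b=cv2.imread("pics/sc.png")
o=np.zeros((333,800,3),np.uint8); o[:300,:400]=cv2.resize(a,(400,300)); o[:333,400:]=cv2.resize(b,(400,333)); cv2.imwrite("pics/show1.png",o)
E
python3 - <<'E'
from h import *
s=bot.observe(); W=np.load("pics/sc.npz")["W"]; C=cam("wrist",s); im,d=bot.capture("wrist"); Ww=cloud(d,C); i=im.astype(int)
for nm,WW,ii in (("wrist",Ww,i),("side",W,np.load("pics/sc.npz")["im"].astype(int))):
    m=(ii[...,0]>ii[...,1]*1.6+10)&(abs(WW[...,0]-480)<15)&(abs(WW[...,1]-358)<50)&(WW[...,2]>75)
    q=WW[m]; print(nm,len(q))
    if len(q)>20: print(np.median(q,0).round(1),q.min(0).round(1),q.max(0).round(1),"yaw",np.degrees(np.arctan(np.polyfit(q[:,1],q[:,0],1)[0])))
E
```

```text
8.1 [382.  347.2 131. ] heading -174.2 gap 0.38048786282429164 [ 0.3 -0.1 -1.4] [  31.     0.9  116.4   -0.    62.7 -154.8]
[[-0.101, 0.0, -0.995], [0.995, 0.0, -0.101], [0.0, -1.0, -0.0]]
7307
top y pct [-35.6 -29.3 -26.2 -25.4 -24.6 -12.9] x [-27.7  26.1]
wrist 2933
[482.5 358.  114.4] [477.9 328.3  86.1] [486.8 392.6 134. ] yaw -6.002459724560729
side 53
[481.6 360.1 112. ] [474.7 331.5  94.6] [484.1 386.4 127. ] yaw -3.6201256168505083
```

View pics/show1.png

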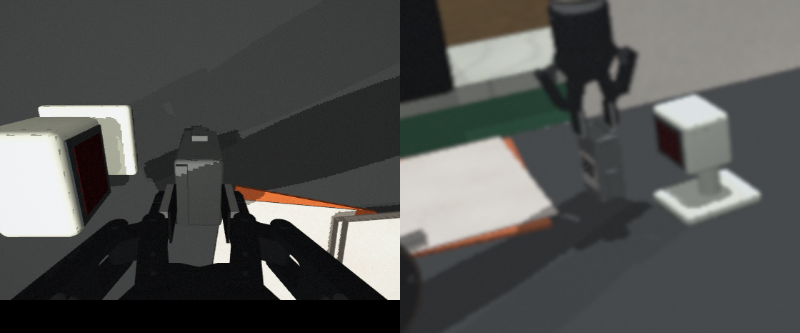

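Show 1 is square: strip side facing the window, heading 185.8° against 186°, window yaw refitted as 6.0°. Hold for another second, then turn to the narrow side.

Emit:
servo_tool(moves=[[[0, 0, 0, 0, 0, 0, 0], [0, 0, 0, 0, 0, 0, 0], [0, 0, 0, 0, 0, 0, 0], [0, 0, 0, 0, 0, 0, 0], [0, 0, 0, 0, 0, 0, 0], [0, 0, 0, 0, 0, 0, 0], [0, 0, 0, 0, 0, 0, 0], [0, 0, 0, 0, 0, 0, 0], [0, 0, 0, 0, 0, 4, 0], [0, 0, 0, 0, 0, 11, 0], [0, 0, 0, 0, 0, 19, 0], [0, 0, 0, 0, 0, 27, 0], [0, 0, 0, 0, 0, 35, 0], [0, 0, 0, 0, 0, 43, 0], [0, 0, 0, 0, 0, 51, 0], [0, 0, 0, 0, 0, 59, 0], [0, 0, 0, 0, 0, 67, 0], [0, 0, 0, 0, 0, 75, 0], [0, 0, 0, 0, 0, 83, 0], [0, 0, 0, 0, 0, 90, 0]]])

```text
t: 10.25
eef_pos: [381.8, 347.4, 130.8]
eef_rot: [-0.706, 0.706, 0.034, -0.034]
force: [-0.4, -0.8, -1.2]
finger_gap: 0.384
```

Emit:
servo_tool(moves=[[[0, 0, 0, 0, 0, 0, 0], [0, 0, 0, 0, 0, 0, 0], [0, 0, 0, 0, 0, 0, 0]]])

```text
t: 10.55
eef_pos: [381.8, 347.4, 130.8]
eef_rot: [0.706, -0.706, -0.037, 0.037]
force: [0.8, 1.0, -1.0]
finger_gap: 0.382
```

```bash
python3 chk.py
```

```text
10.55 [381.8 347.4 130.8] heading 95.95 gap 0.38215294562709445 [ 0.8  1.  -1. ] [ 31.    0.9 116.4  -0.   62.7 -64.9]
[[0.995, 0.0, -0.104], [0.104, 0.0, 0.995], [0.0, -1.0, 0.0]]
7198
top y pct [-35.8 -29.2 -26.3 -25.3 -24.5 -12.8] x [-27.6  26.5]
```

View pics/sc.png

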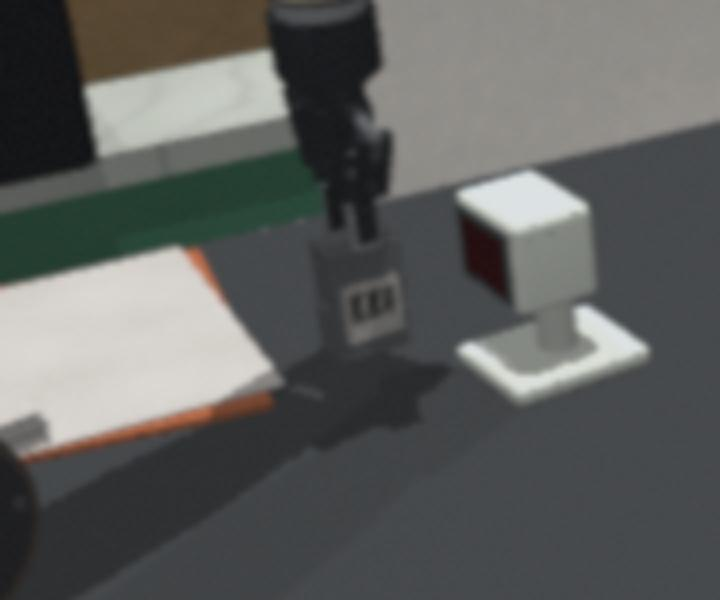

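The side view shows the first broad label (375,305) facing -y, so the labelled narrow side faces the window, heading 95.95°.

Emit:
servo_tool(moves=[[[0, 0, 0, 0, 0, 0, 0], [0, 0, 0, 0, 0, 0, 0], [0, 0, 0, 0, 0, 0, 0], [0, 0, 0, 0, 0, 0, 0], [0, 0, 0, 0, 0, 0, 0], [0, 0, 0, 0, 0, 0, 0], [0, 0, 0, 0, 0, 0, 0], [0, 0, 0, 0, 0, 0, 0], [0, 0, 0, 0, 0, 4, 0], [0, 0, 0, 0, 0, 11, 0], [0, 0, 0, 0, 0, 19, 0], [0, 0, 0, 0, 0, 27, 0], [0, 0, 0, 0, 0, 35, 0], [0, 0, 0, 0, 0, 43, 0], [0, 0, 0, 0, 0, 51, 0], [0, 0, 0, 0, 0, 59, 0], [0, 0, 0, 0, 0, 67, 0], [0, 0, 0, 0, 0, 75, 0], [0, 0, 0, 0, 0, 83, 0], [0, 0, 0, 0, 0, 90, 0]]])

```text
t: 12.65
eef_pos: [381.8, 347.4, 130.8]
eef_rot: [0.524, -0.524, 0.475, -0.475]
force: [0.2, -1.1, -2.3]
finger_gap: 0.384
```

Emit:
servo_tool(moves=[[[0, 0, 0, 0, 0, 0, 0], [0, 0, 0, 0, 0, 0, 0], [0, 0, 0, 0, 0, 0, 0], [0, 0, 0, 0, 0, 0, 0], [0, 0, 0, 0, 0, 0, 0], [0, 0, 0, 0, 0, 0, 0], [0, 0, 0, 0, 0, 0, 0], [0, 0, 0, 0, 0, 0, 0], [0, 0, 0, 0, 0, 0, 0], [0, 0, 0, 0, 0, 0, 0], [0, 0, 0, 0, 0, 0, 0], [0, 0, 0, 0, 0, 0, 0]]])

```text
t: 13.85
eef_pos: [381.8, 347.4, 130.8]
eef_rot: [0.525, -0.525, 0.474, -0.474]
force: [0.1, 0.0, -0.7]
finger_gap: 0.383
```

```bash
python3 chk.py
python3 - <<'E'
from h import *
s=bot.observe(); p=s["eef_pos"]; M=rot(s["eef_rot"])
for t in([530,100,190],[487,-314.5,190]): print(row(t,5,p,M))
E
```

```text
13.85 [381.8 347.4 130.8] heading 5.85 gap 0.3833425922558421 [ 0.1  0.  -0.7] [ 31.    0.9 116.4   0.   62.7  25.2]
[[0.102, 0.0, 0.995], [-0.995, 0.0, 0.102], [-0.0, -1.0, 0.0]]
7177
top y pct [-35.6 -29.2 -26.2 -25.2 -24.4 -12.9] x [-30.6  23.5]
[261.2 -59.2 122.2   0.    0.8   0. ]
[669.1 -59.2  37.2   0.    0.8   0. ]
```

Show 3 was held about 1.3 s at heading 5.85°. Now carry to the tray.

Emit:
servo_tool(moves=[[[0, 0, -10, 0, 0, 0, 0], [0, 0, -30, 0, 0, 0, 0], [0, 0, -50, 0, 0, 0, 0], [0, 10, -60, 1, 0, 0, 0], [0, 30, -60, 2, 0, 0, 0], [0, 62, -60, 5, 0, 0, 0], [0, 98, -60, 8, 0, 0, 0], [0, 135, -60, 21, 0, 0, 0], [0, 170, -60, 34, 0, 0, 0], [0, 205, -60, 48, 0, 0, 0], [0, 240, -60, 62, 0, 0, 0], [0, 275, -60, 75, 0, 0, 0], [0, 310, -60, 84, 0, 0, 0], [0, 350, -60, 84, 0, 0, 0], [0, 390, -60, 80, 0, 0, 0], [0, 430, -60, 74, 0, 0, 0], [0, 470, -60, 67, 0, 0, 0], [0, 510, -60, 60, 0, 0, 0], [0, 550, -60, 53, 0, 0, 0], [0, 590, -60, 46, 0, 0, 0]]])

```text
t: 15.95
eef_pos: [486.7, -236.9, 191.0]
eef_rot: [-0.525, 0.525, -0.474, 0.474]
force: [1.1, -1.0, -2.6]
finger_gap: 0.383
```

Emit:
servo_tool(moves=[[[0, 30, 0, -4, 0, 1, 0], [0, 55, 0, -8, 0, 1, 0], [0, 72, 0, -10, 0, 1, 0], [0, 79, 0, -11, 0, 1, 0], [0, 79, 0, -11, 0, 1, 0], [0, 79, 0, -11, 0, 1, 0], [0, 79, 0, -11, 0, 1, 0]]])

```text
t: 16.65
eef_pos: [484.9, -313.4, 190.8]
eef_rot: [0.521, -0.521, 0.478, -0.478]
force: [0.0, 0.1, -0.3]
finger_gap: 0.386
```

```bash
python3 chk.py
python3 - <<'E'
from h import *
W=np.load("pics/sc.npz")["W"]
m=(abs(W[...,0]-485)<60)&(abs(W[...,1]+315)<90)&(W[...,2]<12); print("side floor z",np.median(W[m][:,2]))
C=cam("top"); im,d=bot.capture("top"); W=cloud(d,C)
m=(abs(W[...,0]-485)<70)&(abs(W[...,1]+315)<90)&(W[...,2]<12); print("top floor z",np.median(W[m][:,2]),m.sum())
Z=np.load("pics/top0.npz"); W=cloud(Z["d"],(*Z["C"],Z["T"]))
m=(abs(W[...,0]-485)<60)&(abs(W[...,1]+315)<80); print(np.median(W[m][:,2]))
m=(abs(W[...,0]-600)<30)&(abs(W[...,1]+150)<50); print("desk",np.median(W[m][:,2]))
E
```

```text
16.65 [ 484.9 -313.4  190.8] heading 4.93 gap 0.3863114346732877 [ 0.   0.1 -0.3] [-42.9   5.1 105.3   0.   69.6 -47.9]
[[0.086, -0.0, 0.996], [-0.996, 0.001, 0.086], [-0.001, -1.0, -0.0]]
7181
top y pct [-35.9 -29.2 -26.2 -25.2 -24.4 -12.9] x [-30.6  23.3]
side floor z 3.8197163876714626
top floor z 3.10254630940085 2727
3.7084720941338674
desk -0.5032475210142593
```

View pics/wc.png

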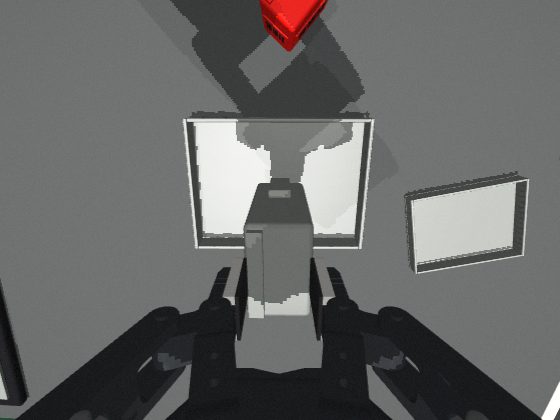

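The wrist view shows the cartridge over the large tray (tray corners (185,118) to (365,248)). The floor reads 3–4 mm, so contact is expected at TCP z≈68.8, a 122 mm descent.

Emit:
servo_tool(moves=[[[0, 0, 10, 0, 0, 0, 0], [0, 0, 30, 0, 0, 0, 0], [0, 0, 55, 0, 0, 0, 0], [0, 0, 80, 0, 0, 0, 0], [0, 0, 100, 0, 0, 0, 0], [0, 0, 112, 0, 0, 0, 0], [0, 0, 117, 0, 0, 0, 0], [0, 0, 119, 0, 0, 0, 0], [0, 0, 120, 0, 0, 0, 0], [0, 0, 121, 0, 0, 0, 0], [0, 0, 121, 0, 0, 0, 0], [0, 0, 121, 0, 0, 0, 0]]])

```text
t: 18.0
eef_pos: [485.1, -314.9, 70.4]
eef_rot: [-0.521, 0.521, -0.478, 0.479]
force: [0.1, -0.6, -0.6]
finger_gap: 0.382
```

```bash
python3 -c "
from h import *
s=bot.observe(); print(s['eef_pos'],s['force'],s['effort'])"
```

```text
[ 485.08439544 -314.85270072   70.44542242] [ 0.05591142 -0.61605478 -0.58896693] [-6.14509681e-04 -3.51712275e+01 -2.59723949e+01  1.19970082e-03
 -1.48281237e-03  2.72025773e-05]
```

Not in contact yet; creep down.

Emit:
servo_tool(moves=[[[0, 0, 0.5, 0, 0, 0, 0], [0, 0, 1, 0, 0, 0, 0], [0, 0, 1.3, 0, 0, 0, 0], [0, 0, 1.3, 0, 0, 0, 0], [0, 0, 1.3, 0, 0, 0, 0]]])

```text
t: 18.5
eef_pos: [484.8, -314.6, 68.5]
eef_rot: [-0.521, 0.521, -0.478, 0.478]
force: [0.6, -0.5, -0.7]
finger_gap: 0.385
```

Emit:
servo_tool(moves=[[[0, 0, 0.4, 0, 0, 0, 0], [0, 0, 0.4, 0, 0, 0, 0], [0, 0, 0.4, 0, 0, 0, 0]]])

```text
t: 18.8
eef_pos: [484.9, -314.7, 68.4]
eef_rot: [-0.521, 0.521, -0.478, 0.479]
force: [0.3, 0.0, -0.0]
finger_gap: 0.386
```

Emit:
servo_tool(moves=[[[0, 0, 0.5, 0, 0, 0, 0], [0, 0, 0.5, 0, 0, 0, 0], [0, 0, 0.5, 0, 0, 0, 0]]])

```text
t: 19.1
eef_pos: [485.1, -314.8, 68.3]
eef_rot: [0.521, -0.521, 0.478, -0.479]
force: [-1.6, 1.3, 3.9]
finger_gap: 0.385
```

Emit:
servo_tool(moves=[[[0, 0, 0.5, 0, 0, 0, 0], [0, 0, 0.5, 0, 0, 0, 0], [0, 0, 0.5, 0, 0, 0, 0]]])

```text
t: 19.4
eef_pos: [485.3, -314.9, 68.3]
eef_rot: [0.521, -0.521, 0.478, -0.479]
force: [-1.1, 2.4, 5.0]
finger_gap: 0.387
```

Contact (+5 N). Release and retreat.

Emit:
servo_tool(moves=[[[45, 0, 0, 0, 0, 0, 0], [60, 0, 0, 0, 0, 0, 0], [80, 0, 0, 0, 0, 0, 0], [80, 0, 0, 0, 0, 0, 0], [80, 0, 0, 0, 0, 0, 0], [80, 0, 0, 0, 0, 0, 0], [80, 0, -10, 0, 0, 0, 0], [80, 0, -30, 0, 0, 0, 0], [80, 0, -60, 0, 0, 0, 0], [80, 0, -90, 0, 0, 0, 0], [80, 0, -120, 0, 0, 0, 0], [80, 0, -150, 0, 0, 0, 0], [80, -30, -160, 0, 0, 0, 0], [80, -70, -160, 0, 0, 0, 0], [80, -110, -160, 0, 0, 0, 0], [80, -150, -160, 0, 0, 0, 0], [80, -180, -160, 0, 0, 0, 0], [80, -180, -160, 0, 0, 0, 0], [80, -180, -160, 0, 0, 0, 0]]])

```text
t: 21.3
eef_pos: [469.8, -135.0, 228.0]
eef_rot: [0.521, -0.521, 0.477, -0.479]
force: [0.0, -0.7, -0.9]
finger_gap: 0.802
```

Run:
```python
from h import *
print(bot.observe()["t"],bot.observe()["eef_pos"])
C=cam("top"); im,d=bot.capture("top"); W=cloud(d,C)
for n,x,y,z in(("tall",485,-315,75),("short",591,110,40)):
    p=W[(np.hypot(W[...,0]-x,W[...,1]-y)<60)&(W[...,2]>z)&(W[...,2]<110)]; print(n,len(p))
    if len(p): print(cv2.minAreaRect(p[:,:2].astype(np.float32)),np.median(p[:,2]))
im2,_=bot.capture("side")
o=np.hstack([im[200:340,200:470],im2[190:370,190:460][:140*1] if 0 else cv2.resize(im2[190:370,190:460],(270,140))]); cv2.imwrite("pics/end.png",cv2.resize(o,(798,207*1),interpolation=cv2.INTER_CUBIC)[:,:,::-1])
```

```text
21.3 [ 469.79650502 -134.99200016  228.03892351]
tall 5
((474.2607421875, -341.17620849609375), (3.6149632930755615, 6.54136323928833), 24.182735443115234) 92.23980393631211
short 353
((591.0205078125, 109.96409606933594), (36.42158126831055, 55.78364944458008), 66.32875061035156) 49.42504787898656
```

View pics/end.png

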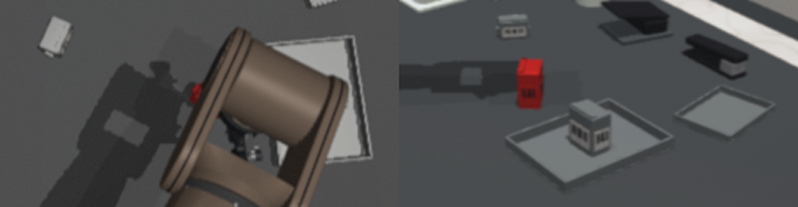

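The side view (right half) shows the tall cartridge upright in the large tray at (590,127). The red one and the short one have not moved. The arm blocks the top view, but the side view is enough.

```bash
python3 -c "
from plant import bot
print(bot.job_done())"
```

```text
the job is handed in; nothing more can be done
None
```

I booked in the tall grey cartridge and handed the job in at about 21.4 s. I gripped it across its broad sides and showed the strip side, the labelled narrow side and the other broad side to the window, in that order. Each was held for 1.2 to 1.7 s, then I set the cartridge down upright in the large tray.

**Checks that agreed:**
- **Showing:** the gripper heading was within about 0.2° of square for each side. The cartridge centre was about 100 mm out from the window and 111 mm up.
- **Placing:** I lowered it until it touched at about 5 N. The last side view shows it upright in the large tray.
- **The others:** the short cartridge measured in the same place as at the start, at (591, 110) mm. The red look-alike stands upright and looks untouched in the last side view.

**Checks that disagreed or failed:**
- The last top view of the tall cartridge was blocked by the arm, so its final place was confirmed only by eye from the side camera.
- The side camera's fit of the window angle was 3.6°, against 6.0° from the wrist camera and 6.2° from the scanner head seen from above. I used 6°.
- The wrist view put the cartridge's ends up to 3.5 mm off centre along its length during the third show and over the tray. I treated that as hidden edges and did not correct it.

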